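# Hold the talk key of the staff-room announcement unit

### The arm

A 6-joint arm with a two-finger parallel gripper is mounted at the origin on the work surface. World frame = base frame: x ahead of the robot, y to its left, z up, the work surface at z = 0. Lengths are in mm, angles in rad, forces in N, time in s.
With the tool pointing down it reaches from about 400 to 825 mm from the base axis. Payload 7 kg.
Tool frame: the origin (TCP) lies on the centre line of the jaws, within the pads' length; the fingertips stand 17 mm ahead of it and the grasp point (between the pads) lies 2 mm behind it; z points along the fingers, y is the line along which they close (so a half turn about z gives the same grasp; the last joint's range is limited). The gripper opens to 88 mm and grips with 3 to 60 N. Pads are 19 mm wide; open, the fingers measure 130 mm over their backs; the gripper's body (78 mm by 193 mm) begins 47 mm behind the grasp point.
Start: joints at [1.519, 0.359, 0.012, 0, -1.224, -0.288], TCP at [224.984, 636.378, 243.561] pointing down, gripper open.
Joint ranges: [-3.07, 3.07], [-1.43, 2.12], [-1.02, 1.25], [-3.03, 1.67], [-3.05, -0], [-3.03, 3.03]. Speed limits (rad/s): [2.39, 2.39, 3.01, 3.14, 3.14, 3.14].

### API

Orientations are given as a rotation vector (axis times angle).
In Python, from rig import env gives the robot as it stands.
- The arm moves only by the tool arm_command, never from a script. Its argument "plan" is a list that holds one entry, the list of rows, each a list of 7 numbers: the turn, a rotation vector about the tool's x, y, z normalised to -1 to 1, where 1 is 90 degrees, then the shift along the tool's x, y, z normalised to -1 to 1, where 1 is 0.1 m, then the opening, from -1 (shut) to 1 (fully open). In form: [[[rx, ry, rz, x, y, z, fingers], ...]]. A call has 1 to 8 rows; each row is the pose to reach, as a shift and turn from the pose commanded when the call began, along the tool's axes at that moment; what a row does not reach only later rows make up. A row lasts 1/12 s, in which the tool goes at most 41.7 mm and 7.16 degrees, less where a joint would pass 70% of its speed; a pose out of reach is approached as far as the arm can. A call with a number of a shift or a turn outside -1 to 1 is refused whole. A call with a gripper value outside its range is refused whole. The fingers move at their own pace and stop on an object; "squeeze" is the grip in N (left out, the last holds). Time passes only in rows, so rows that repeat a pose let the fingers close. It gives the time, the measured TCP pose, the force, the opening and the grip force at its end, in the units of the state.
- env.get_obs(): the state, without advancing time (a new reading comes with each control period).
- env.capture(name): name is "scene" or "top" or "wrist"; returns (picture, depth): 384x512x3 uint8, red, green, blue; 384x512 float32, mm along the optical axis (not along the pixel's ray), 0 where there is no reading.
- env.camera_info(name): a dict with "vertical_fov" (degrees; the focal length in pixels is half the picture's height over the tangent of half this angle, whatever the lens; pixels are square), "cx", "cy" (the principal point, pixels), "xyz" and "attitude" of the camera in the world. Camera axes: x right, y up, looking along -z (the intrinsics and any distortion apply to the point x, -y, -z); pixel columns grow to the right and rows downward; lengths in mm; the calibration is good to about 2 mm. A picture is of the moment at which its call begins: read the wrist's pose just before it. camera_info takes no time and is no camera call; for the wrist camera it gives the pose at the moment of the call.
- env.job_done(): hands the job in; it is judged then, once.
The state is a dict: "time": time; "joint_pos": joint angles; "joint_vel": joint speeds; "joint_torque": joint torques, N m; "position": TCP position; "tool_rot": TCP orientation; "contact_force": force on the tool from outside, world axes, zero at the start; "wrist_torque": the same for the moment, N m; "finger_gap": finger opening in mm; "gripper_force": force on a finger pad.
Only numpy, scipy, OpenCV 4.12 (cv2) and the standard library are available. Lean on these libraries where they do the work, as an engineer would, in place of code of your own. Each camera call takes 0.05 s, during which the arm holds its last target. There are 200 camera calls.

### The job

Make the announcement unit live: lift its see-through cover by the orange tab until it leans back on its stop and let go of it, then press the green talk key fully down, without leaning on it hard, and keep it down: the program finishes while still holding the key pressed. Do not touch the red alarm button, and leave the microphone, mouse and marker where they are.

Things in the scene. Friction and masses are not known exactly. Their poses are not given: they have to be found in the camera images.
- console: grey announcement unit fixed to the desk, 150 (x) by 250 (y) by 80 mm high, open-topped under its cover. Origin: centre of its underside; its x axis points from the front (the side with the cover's tab) to the hinge side, y to its left, z up. Its black deck lies 40 mm above the desk, surrounded by 6 mm walls 40 mm high. Position and yaw vary
- cover (a joint): angle of the see-through cover with its blue frame (8 mm thick, 146 mm from hinge to front edge, 246 mm wide, about 250 g): 0 closed, 1.8 rad leaning back on its stop. It pivots about the horizontal hinge line, with no spring; it falls shut when let go below about 1.6 rad and falls on to its stop when let go beyond that
- cover_hinge (a point): point on the cover's hinge line, at the middle of its width, on the far (+x) side of the unit, 80 mm above the desk. The hinge line runs along the unit's y axis
- cover_tab (a point): grip point on the orange tab that sticks out of the middle of the cover's front edge, in the plane of the cover: 18 mm wide (unit's y), 12 mm thick, 46 mm long. The point is mid-width and mid-thickness, 30 mm out from the edge, 176 mm from the hinge line, 86 mm above the desk when closed. It moves on an arc about the hinge line; its axes turn with the cover. Open, the tab points nearly straight up
- talk_base: dark steel base plate of the talk key, 56 (x) by 80 (y) by 10 mm, fixed on the unit's deck, turned like the unit, in its left or right half under the cover (the alarm button has the other half, 110 mm away). Origin: centre of its underside
- talk_top (a point): centre of the top face of the green talk key, a flat oblong 36 (x) by 60 (y) mm whose top stands 28 mm above the deck (68 mm above the desk) when up. It moves down with the key
- talk (a joint): how far the talk key is pressed, straight down: 0 up, 0.012 m fully down on its hard stop. Its spring needs about 3 N to start and 9 N fully down, and pushes the key up again when let go
- alarm_base: yellow base of the alarm button, fixed on the deck beside the talk key; 48 mm across; it carries a round red button 32 mm across, top 22 mm above the deck. Not to be touched. Origin: centre of its underside
- mic: loose desk microphone: black round foot 68 mm across, grey head, 112 mm high, about 350 g, standing to the left of the unit. Origin: centre of its underside
- mouse: loose black computer mouse, 100 by 56 by 30 mm, to the right of the unit. Origin: centre of its underside
- marker: loose white marker pen with black cap, about 135 mm long and 17 mm thick, lying in front of the unit, to the left. Origin: on its underside near its middle

How it is judged (in metres and radians):
On the way:
1. the cover leans back on its stop, let go (value of joint cover above 1.72 rad and contact force between each of the arm, the fingers and console below 0.5 N), for 0.2 s.
At the end, for the whole second after the job is handed in: The gripper's fingers hold the talk key down, at least 9.5 of its 12 mm, with more than 3 N, through the last second; the cover leans on its stop (beyond 1.72 rad) and the robot touches neither cover nor housing (all of step 1 and value of joint talk above 0.0095 m and contact force between the fingers and talk_base above 3 N); the arm keeps its last pose, push and grip.
It fails at once if the alarm button or its base is touched (contact force between any of the arm, the fingers and alarm_base above 0.5 N).
It fails at once if the talk key is pressed with more than 40 N (contact force between the fingers and talk_base above 40 N).
It fails at once if the microphone, mouse or marker is moved by more than 20 mm (distance of any of mic, mouse, marker from where it was at the start of the episode above 0.02 m).
It also fails if it takes over 58 s, if anything falls off the work surface, if the arm or the gripper's body presses on something with over 40 N, if the wrist force passes 120 N, or if a joint passes its speed limit or range.

## Working session

There is one attempt and no reset: what is moved stays moved. The work goes in short steps, Python scripts to look and compute and a tool call to move; the robot and the scene stay as the last step left them, time stands still between calls to the robot, and variables do not carry over. Pictures are saved under pics/ and viewed, at most 10 in all, crops included, and the job is handed in when it is done.

Besides the shell and the picture viewer there is one more tool, called as name([rows], argument=value, ...), one row to a line, values as JSON. arm_command: Moves the arm, as the interface text tells. Scaled input: -1 to 1 covers 0.1 m each way for a shift and 90 degrees each way for a turn. Its arguments: {"type":"object","properties":{"plan":{"type":"array"},"squeeze":{"type":"number"}},"required":["plan"]}

```bash
mkdir -p pics; ls; python3 - <<'E'
from rig import env
import cv2
o=env.get_obs(); print(o)
for n in ("scene","top"):
    print(n,env.camera_info(n))
    p,d=env.capture(n); cv2.imwrite(f"pics/{n}0.png",p[:,:,::-1])
    import numpy as np; np.save(f"pics/{n}0d.npy",d)
print(env.camera_info("wrist"))
E
```

```text
pics
{'time': 0.0, 'joint_pos': array([ 1.51906509e+00,  3.59375511e-01,  1.10764924e-02, -3.73518827e-04,
       -1.22408991e+00, -2.88107666e-01]), 'joint_vel': array([ 0.00066697,  0.00103132, -0.00069603, -0.00064873,  0.00098971,
       -0.00040447]), 'joint_torque': array([ 7.02877533e-04, -5.82715344e+01,  2.93062645e+01,  6.99704692e+00,
        6.97860582e-03, -1.33429407e-04]), 'position': array([224.85848238, 635.96380126, 242.63347928]), 'tool_rot': array([ 3.09471535e+00, -5.31175004e-01, -2.52695193e-04]), 'contact_force': array([ 0.48939399, -0.04130144,  0.43571694]), 'wrist_torque': array([-0.05064698, -0.0265704 , -0.04796987]), 'gripper_force': 0.0, 'finger_gap': 87.99636569543192}
scene {'vertical_fov': 53.754436928559706, 'cx': 256.44572083225717, 'cy': 186.05787259079128, 'xyz': array([803.64256289, 566.01259671, 733.01531252]), 'attitude': array([0.24692234, 0.95519042, 2.42457903])}
top {'vertical_fov': 57.36305580082203, 'cx': 259.6115210463077, 'cy': 191.7541787130498, 'xyz': array([357.58075855,  23.26283479, 972.14865199]), 'attitude': array([ 0.16912323, -0.14018053, -1.4257486 ])}
{'vertical_fov': 59.473085786717185, 'cx': 255.9247580592375, 'cy': 189.00648311651247, 'xyz': array([301.05155423, 609.11029924, 383.99361566]), 'attitude': array([-0.2031264 ,  0.28550734, -1.89537884])}
```

View pics/scene0.png

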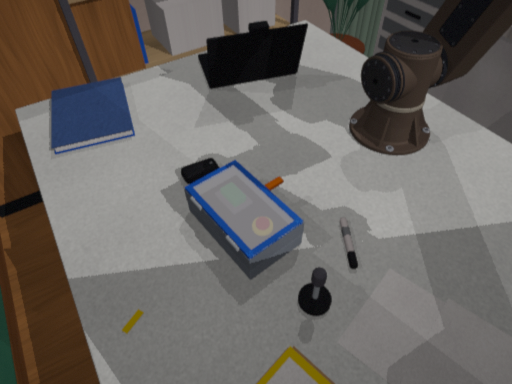

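View pics/top0.png

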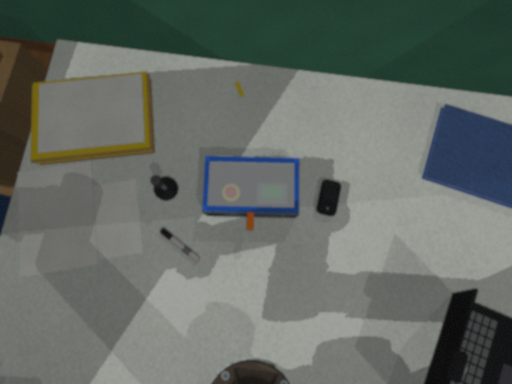

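The top view shows the console with its blue frame (about 205–299, 156–215) and the orange tab at (250, 221), towards the robot. The green key is at (272, 190) in the right half and the red alarm at (231, 192) in the left half. The microphone and marker are on the left and the mouse on the right.

```bash
cat > h.py <<'E'
import numpy as np, cv2
from scipy.spatial.transform import Rotation as R
def ray(ci,uv):
    f=192/np.tan(np.radians(ci["vertical_fov"]/2))
    uv=np.atleast_2d(np.asarray(uv,float))
    d=np.c_[(uv[:,0]-ci["cx"])/f,-(uv[:,1]-ci["cy"])/f,-np.ones(len(uv))]
    return np.array(ci["xyz"]),R.from_rotvec(ci["attitude"]).apply(d)
def onz(ci,uv,z):
    c,d=ray(ci,uv); return c+d*((z-c[2])/d[:,2])[:,None]
def blob(img,lo,hi,box=None):
    m=cv2.inRange(cv2.cvtColor(img,cv2.COLOR_RGB2HSV),lo,hi)
    if box:
        k=np.zeros_like(m);x0,y0,x1,y1=box;k[y0:y1,x0:x1]=255;m&=k
    c=max(cv2.findContours(m,cv2.RETR_EXTERNAL,cv2.CHAIN_APPROX_NONE)[0],key=cv2.contourArea)
    return c[:,0,:]
E
python3 - <<'E'
from h import *; from rig import env
B=dict(top=(190,140,315,240),scene=(175,150,310,275))
for n in B:
    ci=env.camera_info(n); im=cv2.imread(f"pics/{n}0.png")[:,:,::-1].copy()
    bl=blob(im,(105,150,60),(125,255,255),B[n]); 
    P=onz(ci,bl,90)[:,:2].astype(np.float32)
    r=cv2.minAreaRect(P); print(n,"frame",r)
    og=blob(im,(5,140,60),(20,255,255),B[n]); Q=onz(ci,og,92)[:,:2].astype(np.float32)
    print("tab",cv2.minAreaRect(Q))
    for nm,lo,hi in(("green",(60,25,60),(95,255,255)),):
        g=blob(im,lo,hi,(B[n][0]+25,B[n][1]+20,B[n][2]-18,B[n][3]-30)); print(nm,len(g),cv2.minAreaRect(onz(ci,g,68)[:,:2].astype(np.float32)))
E
```

```text
top frame ((552.1785278320312, 77.67564392089844), (143.823974609375, 242.26837158203125), 6.537092685699463)
tab ((457.2779235839844, 65.97164916992188), (40.462039947509766, 15.173846244812012), 8.2557954788208)
green 62 ((544.6465454101562, 22.450103759765625), (34.89347839355469, 55.31629180908203), 7.309020519256592)
scene frame ((558.2047119140625, 80.05830383300781), (146.74801635742188, 250.8751220703125), 6.653548240661621)
tab ((462.62152099609375, 70.45098114013672), (42.26295471191406, 19.510087966918945), 6.522128582000732)Traceback (most recent call last):
  File "<stdin>", line 11, in <module>
  File "h.py", line 14, in blob
    c=max(cv2.findContours(m,cv2.RETR_EXTERNAL,cv2.CHAIN_APPROX_NONE)[0],key=cv2.contourArea)
ValueError: max() iterable argument is empty
```

arm_command([
  [[0,0,0,0.88,1,0,1],[0,0,0,0.88,1,0,1],[0,0,0,0.88,1,0,1],[0,0,0,0.88,1,0,1]],
], squeeze=6)

```text
time: 0.43
position: [275.6, 507.7, 243.5]
tool_rot: [3.094, -0.534, -0.001]
contact_force: [-0.7, 0.0, -0.4]
finger_gap: 87.8
gripper_force: 0.0
```

arm_command([
  [[0,0,0,0.88,1,0,1],[0,0,0,0.88,1,0,1],[0,0,0,0.88,1,0,1],[0,0,0,0.88,1,0,1]],
])

```text
time: 0.77
position: [324.9, 384.2, 243.5]
tool_rot: [3.095, -0.534, -0.001]
contact_force: [-0.1, -0.5, -0.9]
finger_gap: 88.0
gripper_force: 0.0
```

arm_command([
  [[0,0,0,0.88,1,0,1],[0,0,0,0.88,1,0,1],[0,0,0,0.88,1,0,1],[0,0,0,0.88,1,0,1]],
])

```text
time: 1.1
position: [374.2, 261.0, 243.5]
tool_rot: [3.095, -0.535, -0.001]
contact_force: [-0.4, -0.5, -0.6]
finger_gap: 87.3
gripper_force: 0.0
```

arm_command([
  [[0,0,0,0.88,1,0,1],[0,0,0,0.88,1,0,1],[0,0,0,0.88,1,0,1],[0,0,0,0.88,1,0,1]],
])

```text
time: 1.43
position: [424.0, 137.8, 243.4]
tool_rot: [3.095, -0.535, -0.001]
contact_force: [0.4, -0.2, -0.1]
finger_gap: 87.6
gripper_force: 0.0
```

arm_command([
  [[0,0,-0.29,0.53,0.6,0,1],[0,0,-0.29,0.53,0.6,0,1],[0,0,-0.29,0.53,0.6,0,1],[0,0,-0.29,0.53,0.6,0,1],[0,0,-0.29,0.53,0.6,0,1],[0,0,-0.29,0.53,0.6,0,1]],
])

```text
time: 1.93
position: [453.4, 67.7, 243.4]
tool_rot: [3.137, 0.175, -0.001]
contact_force: [0.1, 0.3, 0.4]
finger_gap: 87.6
gripper_force: 0.0
```

```bash
python3 - <<'E'
from h import *; from rig import env
ci=env.camera_info("wrist"); o=env.get_obs()
im,d=env.capture("wrist"); cv2.imwrite("pics/w1.png",im[:,:,::-1]); print(o["position"],ci["xyz"])
og=blob(im,(5,140,60),(20,255,255)); print(og.min(0),og.max(0),cv2.minAreaRect(onz(ci,og,92)[:,:2].astype(np.float32)))
try:
    g=blob(im,(60,25,60),(95,255,255)); print(g.min(0),g.max(0),cv2.minAreaRect(onz(ci,g,68)[:,:2].astype(np.float32)))
except Exception as e: print(e)
E
```

```text
[453.44361948  67.66450284 243.3699449 ] [533.74084279  76.26365867 384.61746587]
[250 146] [267 193] ((461.7161560058594, 66.00015258789062), (43.286781311035156, 15.529930114746094), 6.326246738433838)
[342  92] [342  92] ((536.3029174804688, -1.7507351636886597), (0.0, 0.0), 0.0)
```

View pics/w1.png

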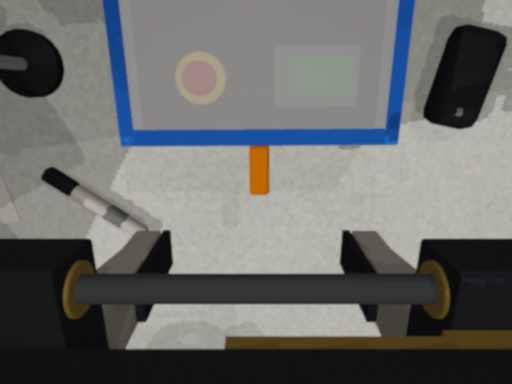

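The wrist view shows the orange tab at (250–267, 146–193), centred between the fingers. The green key is at (320, 77) and the red alarm at (200, 77), and the fingers' path down is clear. I'll descend and grip.

arm_command([
  [[0,0,0,0,0.015,1,1],[0,0,0,0,0.015,1,1],[0,0,0,0,0.015,1,1],[0,0,0,0,0.015,1,1]],
])

```text
time: 2.32
position: [450.9, 65.5, 139.8]
tool_rot: [3.134, 0.177, -0.011]
contact_force: [-0.4, 0.4, 1.1]
finger_gap: 87.2
gripper_force: 0.0
```

arm_command([
  [[0,0,0,0,0,0.3,1],[0,0,0,0,0,0.6,1],[0,0,0,0,0,0.6,1],[0,0,0,0,0,0.6,1],[0,0,0,0,0,0.6,-1],[0,0,0,0,0,0.6,-1],[0,0,0,0,0,0.6,-1],[0,0,0,0,0,0.6,-1]],
], squeeze=6)

```text
time: 2.98
position: [454.4, 66.7, 84.9]
tool_rot: [-3.135, -0.182, -0.003]
contact_force: [0.2, 0.4, 0.4]
finger_gap: 66.6
gripper_force: 0.0
```

arm_command([
  [[0,0,0,0,0,0,-1],[0,0,0,0,0,0,-1],[0,0,0,0,0,0,-1],[0,0,0,0,0,0,-1],[0,0,0,0,0,0,-1],[0,0,0,0,0,0,-1]],
])

```text
time: 3.48
position: [453.7, 66.2, 83.5]
tool_rot: [3.136, 0.182, -0.0]
contact_force: [-0.7, -0.1, -0.3]
finger_gap: 26.7
gripper_force: 0.0
```

arm_command([
  [[0,0,0,0,0,0,-1],[0,0,0,0,0,0,-1],[0,0,0,0,0,0,-1],[0,0,0,0,0,0,-1]],
])

```text
time: 3.82
position: [453.7, 65.1, 83.5]
tool_rot: [3.135, 0.182, -0.001]
contact_force: [3.7, -7.3, -0.9]
finger_gap: 17.8
gripper_force: 6.0
```

arm_command([
  [[0,0,0,0.012,0,-0.153,-1],[0,0,0,0.037,0,-0.305,-1],[0,0,0,0.076,0,-0.453,-1],[0,0,0,0.127,0,-0.598,-1],[0,0,0,0.19,0,-0.738,-1],[0,0,0,0.266,0,-0.872,-1],[0,0,0,0.266,0,-0.872,-1]],
])

```text
time: 4.4
position: [480.7, 68.3, 172.7]
tool_rot: [3.135, 0.182, -0.0]
contact_force: [-2.7, -6.2, 1.2]
finger_gap: 18.1
gripper_force: 6.0
```

arm_command([
  [[0,0,0,0.087,0,-0.126,-1],[0,0,0,0.184,0,-0.245,-1],[0,0,0,0.292,0,-0.355,-1],[0,0,0,0.409,0,-0.455,-1],[0,0,0,0.534,0,-0.544,-1],[0,0,0,0.666,0,-0.622,-1],[0,0,0,0.804,0,-0.688,-1],[0,0,0,0.948,0,-0.742,-1]],
])

```text
time: 5.07
position: [574.2, 79.2, 245.2]
tool_rot: [3.135, 0.181, -0.002]
contact_force: [0.4, -4.3, -0.4]
finger_gap: 17.8
gripper_force: 6.0
```

arm_command([
  [[0,0,0,0.148,0,-0.042,-1],[0,0,0,0.3,0,-0.07,-1],[0,0,0,0.453,0,-0.084,-1],[0,0,0,0.606,0,-0.086,-1],[0,0,0,0.759,0,-0.074,-1],[0,0,0,0.88,0,-0.055,-1],[0,0,0,0.88,0,-0.055,-1]],
])

```text
time: 5.65
position: [663.7, 89.7, 249.6]
tool_rot: [3.135, 0.181, -0.0]
contact_force: [1.3, -4.1, 1.5]
finger_gap: 17.8
gripper_force: 6.0
```

```bash
python3 - <<'E'
from rig import env
import cv2
p,d=env.capture("scene"); cv2.imwrite("pics/s2.png",p[:,:,::-1])
E
```

```text
(no output)
```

View pics/s2.png

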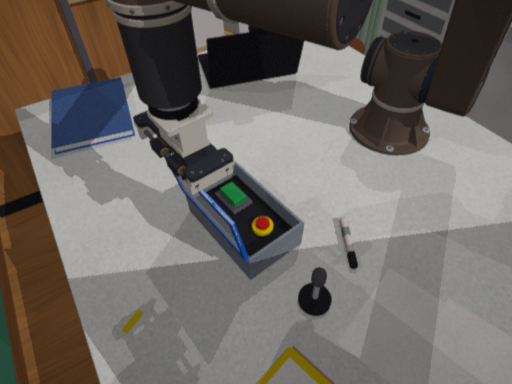

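The cover is lifted past vertical, and the green key at (234, 194) and the red button at (263, 225) are exposed. I'll open the fingers and retreat upwards.

arm_command([
  [[0,0,0,0,0,0,0],[0,0,0,0,0,0,0],[0,0,0,0,0,0,0],[0,0,0,0,0,0,0],[0,0,0,0,0,0,0],[0,0,0,0,0,0,0]],
])

```text
time: 6.2
position: [661.5, 90.6, 250.7]
tool_rot: [-3.136, -0.182, -0.0]
contact_force: [-0.3, -0.0, -0.3]
finger_gap: 43.1
gripper_force: 0.0
```

arm_command([
  [[0,0,0,0,0,-0.3,0],[0,0,0,0,0,-0.6,0],[0,0,0,0,0,-0.9,0],[0,0,0,0,0,-0.9,0]],
])

```text
time: 6.53
position: [663.8, 90.4, 347.9]
tool_rot: [-3.135, -0.182, -0.016]
contact_force: [0.6, -0.6, 1.9]
finger_gap: 43.7
gripper_force: 0.0
```

arm_command([
  [[0,0,0,-0.3,0.1,0,-1],[0,0,0,-0.6,0.3,0,-1],[0,0,0,-0.9,0.53,0,-1],[0,0,0,-1,0.53,0,-1],[0,0,0,-1,0.53,0,-1]],
])

```text
time: 6.95
position: [566.4, 25.0, 341.9]
tool_rot: [-3.135, -0.18, -0.003]
contact_force: [0.4, -0.4, 0.4]
finger_gap: 15.6
gripper_force: 0.0
```

arm_command([
  [[0,0,0,-0.26,0,0,-1],[0,0,0,-0.26,0,0.3,-1],[0,0,0,-0.26,0,0.6,-1],[0,0,0,-0.26,0,0.9,-1],[0,0,0,-0.26,0,0.9,-1]],
])

```text
time: 7.37
position: [540.0, 23.2, 244.7]
tool_rot: [3.136, 0.181, -0.014]
contact_force: [-1.1, -0.6, -1.5]
finger_gap: 0.1
gripper_force: 0.0
```

```bash
python3 - <<'E'
from h import *; from rig import env
o=env.get_obs(); print(o["position"],o["finger_gap"])
for n in("wrist","top","scene"):
    ci=env.camera_info(n); im,d=env.capture(n); cv2.imwrite(f"pics/{n}3.png",im[:,:,::-1])
    for nm,lo,hi,z in(("green",(50,130,40),(90,255,255),68),("orange",(8,170,60),(18,255,255),250)):
        try:
            g=blob(im,lo,hi); print(n,nm,g.min(0),g.max(0),cv2.minAreaRect(onz(ci,g,z)[:,:2].astype(np.float32)))
        except Exception as e: print(n,nm,"none")
a=cv2.imread("pics/scene3.png")[100:300,130:330]; a=cv2.resize(a,(600,600)); cv2.imwrite("pics/crop3.png",a)
E
```

```text
[539.95023087  23.18743492 244.72812893] 0.11031642159903932
wrist green [229 143] [290 179] ((549.197021484375, 20.70711898803711), (35.5318603515625, 58.87839889526367), 6.552651405334473)
wrist orange [133 146] [165 176] ((585.4451293945312, 72.41773223876953), (12.36102294921875, 13.591751098632812), 48.968509674072266)
top green [261 186] [283 198] ((543.700927734375, 20.906856536865234), (32.188514709472656, 57.88636016845703), 7.990169048309326)
top orange [225 187] [236 197] ((493.4988098144531, 107.42393493652344), (20.772218704223633, 23.640981674194336), 15.283563613891602)
scene green [220 181] [245 206] ((549.470947265625, 27.668075561523438), (42.44022750854492, 72.63839721679688), 6.867727279663086)
scene orange [  0 238] [ 28 383] ((976.2232055664062, 181.8992919921875), (13.439122200012207, 246.74403381347656), 0.46676984429359436)
```

View pics/crop3.png

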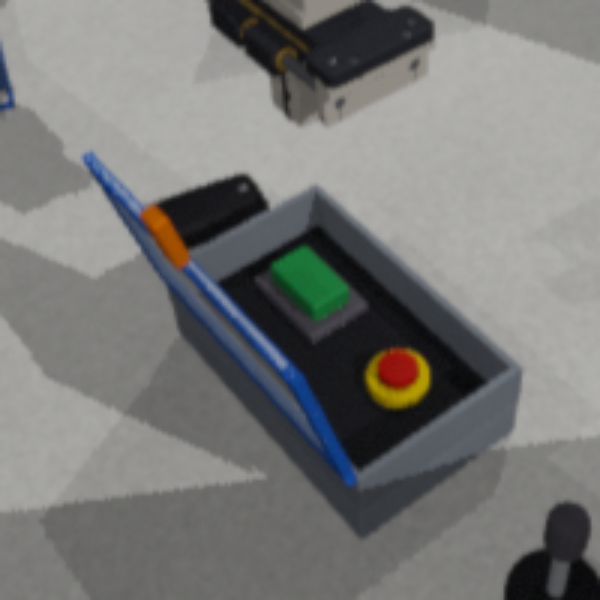

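View pics/wrist3.png

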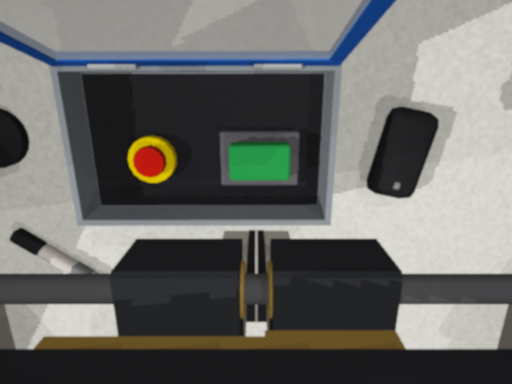

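The cover leans back on its stop. In the wrist picture the green key is at (260, 161), measured at about (548, 21), and the alarm at (150, 160) is well to the left. I'll descend above the key.

arm_command([
  [[0,0,0,0,0,0.3,-1],[0,0,0,0,0,0.6,-1],[0,0,0,0,0,0.9,-1],[0,0,0,0,0,0.9,-1],[0,0,0,0,0,0.9,-1],[0,0,0,0,0,0.9,-1]],
])

```text
time: 8.02
position: [544.6, 23.7, 163.2]
tool_rot: [-3.136, -0.183, -0.005]
contact_force: [-1.2, -0.1, 1.0]
finger_gap: 0.3
gripper_force: 0.0
```

arm_command([
  [[0,0,0,0.03,0.02,0.3,-1],[0,0,0,0.03,0.02,0.5,-1],[0,0,0,0.03,0.02,0.66,-1],[0,0,0,0.03,0.02,0.66,-1],[0,0,0,0.03,0.02,0.66,-1],[0,0,0,0.03,0.02,0.66,-1]],
])

```text
time: 8.52
position: [547.6, 22.1, 96.9]
tool_rot: [-3.136, -0.183, -0.005]
contact_force: [1.0, 0.8, 0.2]
finger_gap: 0.6
gripper_force: 0.0
```

arm_command([
  [[0,0,0,0,0,0.06,-1],[0,0,0,0,0,0.12,-1],[0,0,0,0,0,0.15,-1],[0,0,0,0,0,0.18,-1],[0,0,0,0,0,0.18,-1],[0,0,0,0,0,0.18,-1]],
])

```text
time: 9.02
position: [547.3, 22.1, 77.3]
tool_rot: [-3.136, -0.183, -0.004]
contact_force: [1.0, 1.0, 6.6]
finger_gap: 0.7
gripper_force: 3.4
```

arm_command([
  [[0,0,0,0,0,0.01,-1],[0,0,0,0,0,0.02,-1],[0,0,0,0,0,0.03,-1],[0,0,0,0,0,0.03,-1],[0,0,0,0,0,0.03,-1],[0,0,0,0,0,0.03,-1]],
])

```text
time: 9.52
position: [547.3, 22.1, 74.6]
tool_rot: [-3.136, -0.183, -0.004]
contact_force: [0.4, 1.8, 7.5]
finger_gap: 0.4
gripper_force: 4.0
```

arm_command([
  [[0,0,0,0,0,0.005,-1],[0,0,0,0,0,0.01,-1],[0,0,0,0,0,0.01,-1],[0,0,0,0,0,0.01,-1]],
])

```text
time: 9.85
position: [547.2, 22.0, 73.6]
tool_rot: [-3.136, -0.183, -0.004]
contact_force: [-0.2, 1.0, 9.1]
finger_gap: 0.3
gripper_force: 4.3
```

One small step at a time until the force rises at the stop.

arm_command([
  [[0,0,0,0,0,0.005,-1],[0,0,0,0,0,0.005,-1],[0,0,0,0,0,0.005,-1],[0,0,0,0,0,0.005,-1]],
])

```text
time: 10.18
position: [547.3, 22.1, 73.3]
tool_rot: [-3.136, -0.183, -0.005]
contact_force: [-1.3, 1.6, 9.6]
finger_gap: 0.5
gripper_force: 5.0
```

arm_command([
  [[0,0,0,0,0,0.005,-1],[0,0,0,0,0,0.005,-1],[0,0,0,0,0,0.005,-1],[0,0,0,0,0,0.005,-1]],
])

```text
time: 10.52
position: [547.3, 22.1, 73.2]
tool_rot: [-3.136, -0.183, -0.005]
contact_force: [-2.5, 1.4, 14.2]
finger_gap: 0.7
gripper_force: 7.2
```

arm_command([
  [[0,0,0,0,0,0,-1],[0,0,0,0,0,0,-1],[0,0,0,0,0,0,-1],[0,0,0,0,0,0,-1],[0,0,0,0,0,0,-1],[0,0,0,0,0,0,-1]],
])

```text
time: 11.02
position: [547.3, 22.1, 73.2]
tool_rot: [-3.136, -0.183, -0.005]
contact_force: [-1.8, 1.2, 14.7]
finger_gap: 0.9
gripper_force: 7.2
```

```bash
python3 - <<'E'
from rig import env
import cv2
p,d=env.capture("scene"); cv2.imwrite("pics/s4.png",cv2.resize(p[80:300,110:330,::-1],(600,600)))
E
```

```text
(no output)
```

View pics/s4.png

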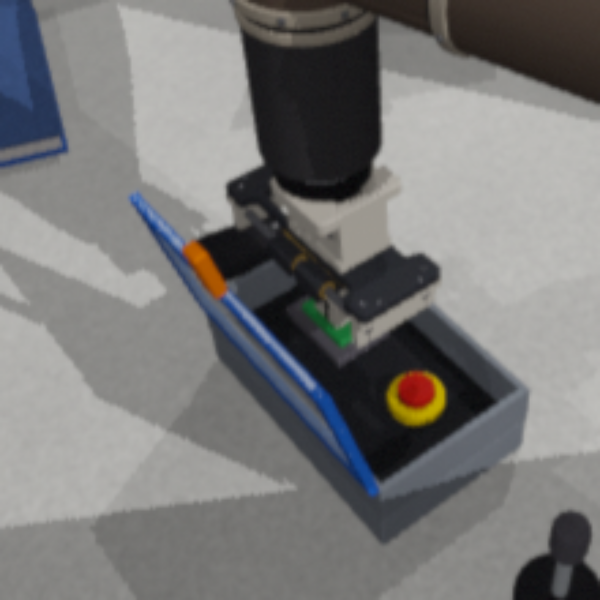

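The fingers hold the green key, at (325, 322) in the crop, down on its stop at about 14 N. The cover leans on its stop and the alarm, at (415, 395), is clear.

```bash
python3 -c "
from rig import env
print(env.job_done())"
```

```text
the job is handed in; nothing more can be done
None
```

I handed the job in at about 11 s with the cover leaning back on its stop, released, and the closed fingers holding the talk key on its hard stop at about 14 N; I kept clear of the alarm button, microphone, mouse and marker, and the hand-in returned no verdict.

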